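Mount a specimen holder under the swing-arm magnifier

TASK

Swing the magnifier arm well clear of the taper cup on its stand, then seat the cone-footed specimen holder fully home and upright in the cup and let go of it. Then swing the magnifier back so that, from above, the whole round top of the holder lies inside the lens rim. Leave the swab tub, stamp, dish and sample box where they are and do not tip the holder over.

Things in the scene. Friction and masses are not known exactly. Their poses are not given: they have to be found in the camera images.
- stand: Fixed grey stand: a round foot (100 mm dia, 12 mm thick) with a steel taper cup on it, joined by a flat 44 mm bar to a second round foot (116 mm dia) with a 21 mm steel post, axis 140 mm from the cup's axis along the stand's +x. Origin on the desk under the cup's axis; z up; x from cup to post.
- cup_mouth (a point): Centre of the cup's open top, 48 mm above the desk. The cup is a cone widening upwards, about 77 mm outside and 66 mm inside at the rim. Fully home, the holder's underside is about 28 mm above the desk (20 mm below this point), resting on the cone, with the top of its flange just above the rim.
- magnifier (a joint): Angle of the magnifier arm about the upright post, rad; 0 = lens straight over the cup (arm along the stand's -x), growing counter-clockwise seen from above (from 0, + moves the lens towards the stand's -y); stops at -1.3 and 1.3. Stays where it is left; light friction, about 0.4 N at the knob. From about 0.9 either way the cup is free for a gripper from above.
- magnifier_hinge (a point): On the post's axis, 150 mm above the desk, in the arm's frame: the arm runs along this frame's -x.
- lens (a point): Centre of the lens, 150 mm above the desk, 140 mm from the hinge axis. Clear lens in a black rim, 96 mm outside, 82 mm inside, from 148 to 162 mm above the desk.
- knob (a point): Top end of the upright black grip post on the arm's free end beyond the lens, 196 mm from the hinge axis; 18 mm dia; this point is 204 mm above the desk and the post stands free for 43 mm below it (down to the lug beside the rim).
- holder: Loose aluminium specimen holder, 85 mm tall, 0.25 kg, standing on its foot. From below: cone 36 mm dia widening to 63 mm at 22 mm height, 63 mm flange up to 28 mm, then a plain upright 50 mm dia cylinder to its flat round top. Origin at the centre of the underside, z up its axis.
- swab_tub: Round blue tub with cotton swabs, 52 mm dia, 70 mm tall; bystander. Origin under its centre.
- stamp: Wooden stamp standing upright, 24x45x66 mm; bystander. Origin under its centre.
- petri_dish: Shallow clear dish, 56 mm dia, 11 mm tall; bystander. Origin under its centre.
- sample_box: Flat grey box, 69x92x20 mm; bystander. Origin under its centre.

How it is judged (in metres and radians):
On the way, in this order (a step that is already met when the one before it is completed fails the run):
1. the magnifier is swung clear of the cup (at least 0.75 rad to either side) while the holder is not yet in it ((value of joint magnifier above 0.75 rad or value of joint magnifier below -0.75 rad) and horizontal distance between holder and cup_mouth above 0.06 m), for 0.2 s.
2. with the magnifier still clear, the holder is seated home in the cup and let go ((value of joint magnifier above 0.6 rad or value of joint magnifier below -0.6 rad) and horizontal distance between holder and cup_mouth below 0.005 m and z of holder in the frame of stand below 0.032 m and angle between holder's own z axis and vertical below 0.08 rad and contact force between the fingers and holder below 0.1 N), for 0.2 s.
At the end, for the whole second after the job is handed in: The holder stands in the cup, fully home (underside within 4 mm of its seated height, axis within 5 mm of the cup's, tilt under 4.6 degrees) and at rest; the magnifier is at rest with its lens centre within 16 mm of the holder's axis seen from above (horizontal distance between holder and cup_mouth below 0.005 m and z of holder in the frame of stand between 0.024 and 0.032 m and angle between holder's own z axis and vertical below 0.08 rad and horizontal distance between lens and holder below 0.016 m and linear speed of holder below 0.02 m/s and velocity of joint magnifier between -0.05 and 0.05 rad/s); the robot touches nothing.
It fails at once if the holder is tipped over (angle between holder's own z axis and vertical above 0.7 rad).
It fails at once if a bystander (swab tub, stamp, dish or sample box) is moved more than 30 mm (distance of any of swab_tub, stamp, petri_dish, sample_box from where it was at the start of the episode above 0.03 m).
It also fails if it takes over 72 s, if anything falls off the work surface, if the arm or the gripper's body presses on something with over 40 N, if the wrist force passes 120 N, or if a joint passes its speed limit or range.

ROBOT

A 6-joint arm with a two-finger parallel gripper is mounted at the origin on a cart in front of the work surface, level with it; the furniture and walls round the work are solid. World frame = base frame: x ahead of the robot, y to its left, z up, the work surface at z = 0. Lengths are in m, angles in degrees, forces in N, time in s.
With the tool pointing down it reaches from about 0.325 to 0.775 m from the base axis. Payload 5.5 kg.
Tool frame: the origin (TCP) lies on the centre line of the jaws, within the pads' length; the fingertips stand 17 mm ahead of it and the grasp point (between the pads) lies 2 mm behind it; z points along the fingers, y is the line along which they close (so a half turn about z gives the same grasp; the last joint's range is limited). The gripper opens to 85 mm and grips with 20 to 120 N. Pads are 22 mm wide; open, the fingers measure 114 mm over their backs; the gripper's body (76 mm by 85 mm) begins 54 mm behind the grasp point. The pads swing forward as they close: fully open they stand 13 mm farther back than shut.
Start: joints at [67.512, 5.22, 70.514, -0, 104.267, -3.249], TCP at [0.198, 0.567, 0.248] pointing down, gripper open.
Joint ranges: [-164.24, 164.24], [-49.07, 125.15], [9.68, 141.18], [-86.29, 266.29], [3.28, 154.24], [-151.56, 151.56]. Speed limits (degrees/s): [147.25, 147.25, 172.46, 180, 180, 180].

INTERFACE

Orientations are given as a 3x3 rotation matrix whose columns are the frame's x, y, z axes.
In Python, from workcell import sensors, imaging, hand_in gives the robot as it stands. The module is installed in compiled form; this text tells all that it offers.
- The arm moves only by the tool step_arm, never from a script. Its argument "increments" is a list of rows, each an object of numbers: "x", "y", "z": the shift along the tool's x, y, z in cm; "spin": the turn about the tool's z in rad. In form: [{"x": .., "y": .., "z": .., "spin": ..}, ...]. A call has exactly 10 rows; each row shifts and turns the commanded pose from where the row before left it, along the tool's axes as they then stand; what a row does not reach is not made up. A row lasts 1/12 s, in which the tool goes at most 41.7 mm and 7.16 degrees, less where a joint would pass 70% of its speed; a pose out of reach is approached as far as the arm can. A call with a gripper value outside its range is refused whole. "fingers" is the finger opening in cm, from 0 to 8.54, set as the call begins (left out, the last holds). The fingers move at their own pace and stop on an object; "squeeze" is the grip in N (left out, the last holds). Time passes only in rows, so rows that do not move let the fingers close, or fill a call up. It gives the time, the measured TCP pose, the force, the opening and the grip force at its end, in the units of the state.
- sensors.read_state(): the state, without advancing time (a new reading comes with each control period).
- imaging.grab_frame(name): name is "side" or "top"; returns the picture (420x560x3 uint8, red, green, blue); there is no depth.
- imaging.camera_model(name): a dict with "K" (3x3 intrinsics, pixels), "extrinsics" (4x4, takes a point from camera to world coordinates). Camera axes: x right, y up, looking along -z (the intrinsics and any distortion apply to the point x, -y, -z); pixel columns grow to the right and rows downward; lengths in m; the calibration is good to about 2 mm. A picture is of the moment at which its call begins. camera_model takes no time and is no camera call.
- hand_in(): hands the job in; it is judged then, once.
The state is a dict: "time_s": time; "joint_pos": joint angles; "dq": joint speeds; "joint_torque": joint torques, N m; "eef_pos": TCP position; "orientation": TCP orientation; "contact_force": force on the tool from outside, world axes, zero at the start; "wrist_torque": the same for the moment, N m; "width": opening from 0.0 (shut) to 1.0 (fully open); "finger_force": force on a finger pad.
Only numpy, scipy, OpenCV 4.12 (cv2) and the standard library are available. Lean on these libraries where they do the work, as an engineer would, in place of code of your own. Each camera call takes 0.05 s, during which the arm holds its last target. There are 200 camera calls.

## Working session

There is one attempt and no reset: what is moved stays moved. The work goes in short steps, Python scripts to look and compute and a tool call to move; the robot and the scene stay as the last step left them, time stands still between calls to the robot, and variables do not carry over. Pictures are saved under pics/ and viewed, at most 10 in all, crops included, and the job is handed in when it is done.

Besides the shell and the picture viewer there is one more tool, called after "Call:" as a command line: name --argument value ..., lists and objects as JSON in quotes. step_arm: Moves the arm, as the interface text tells. Its arguments: {"type":"object","properties":{"increments":{"type":"array"},"fingers":{"type":"number"},"squeeze":{"type":"number"}},"required":["increments"]}

```bash
mkdir -p pics; python3 - <<'E'
from workcell import sensors, imaging
import cv2,numpy as np
np.set_printoptions(precision=4,suppress=True)
for n in("side","top"):
    cv2.imwrite(f"pics/{n}0.png",imaging.grab_frame(n)[...,::-1]); m=imaging.camera_model(n); print(n,m)
s=sensors.read_state();print(s)
E
```

```text
side {'K': array([[392.2139,   0.    , 285.2688],
       [  0.    , 392.2139, 212.7861],
       [  0.    ,   0.    ,   1.    ]]), 'extrinsics': array([[-0.9738,  0.1353, -0.1826,  0.3443],
       [-0.227 , -0.6166,  0.7539,  1.0498],
       [-0.0106,  0.7756,  0.6311,  0.8623],
       [ 0.    ,  0.    ,  0.    ,  1.    ]])}
top {'K': array([[506.7451,   0.    , 275.7516],
       [  0.    , 506.7451, 204.4425],
       [  0.    ,   0.    ,   1.    ]]), 'extrinsics': array([[ 0.0055,  0.9968, -0.0795,  0.4449],
       [-0.9999,  0.0065,  0.0125,  0.1878],
       [ 0.0129,  0.0795,  0.9968,  1.5545],
       [ 0.    ,  0.    ,  0.    ,  1.    ]])}
{'time_s': 0.1, 'joint_pos': array([ 67.5122,   5.2582,  70.5768,   0.0002, 104.2663,  -3.2488]), 'dq': array([ 0.0061, -0.0957, -0.2186,  0.0615, -0.0429, -0.0123]), 'joint_torque': array([  0.0021, -46.0223, -41.9215,  -0.0001,   0.0107,  -0.    ]), 'eef_pos': array([0.1976, 0.5663, 0.2473]), 'orientation': array([[-0.9442,  0.3295, -0.0007],
       [ 0.3295,  0.9442, -0.0016],
       [ 0.0001, -0.0018, -1.    ]]), 'contact_force': array([-0.3292, -0.4911, -0.3698]), 'wrist_torque': array([ 0.0307,  0.0129, -0.0331]), 'finger_force': 0.0, 'width': 0.9997726628962893}
```

View pics/side0.png

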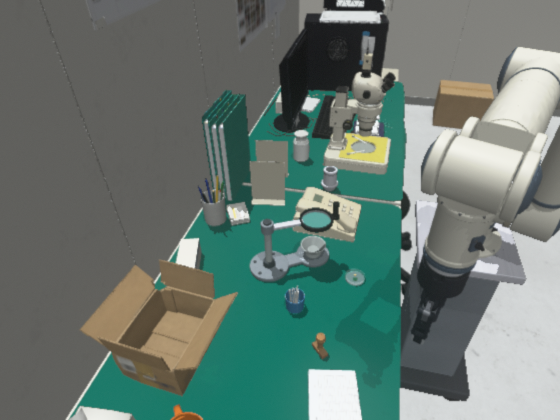

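View pics/top0.png

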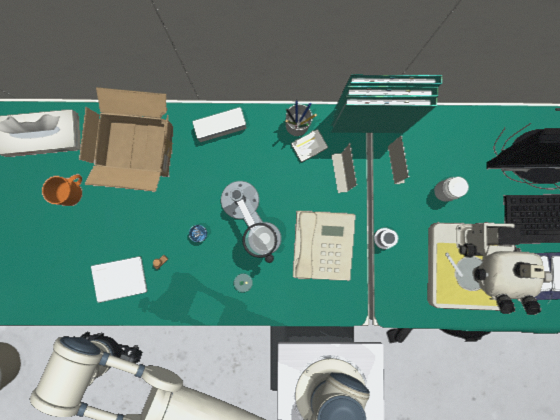

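```bash
cat > h.py <<'E'
from workcell import sensors, imaging
import cv2,numpy as np
np.set_printoptions(precision=4,suppress=True)
M={n:imaging.camera_model(n) for n in("side","top")}
def P(n):
    E=M[n]["extrinsics"]; T=np.linalg.inv(np.diag([1,1,1,1.])@E); return M[n]["K"]@np.diag([1,-1,-1])@T[:3]
def tri(s,t):
    X=cv2.triangulatePoints(P("side"),P("top"),np.float64(s).reshape(2,1),np.float64(t).reshape(2,1))[:,0];X=X[:3]/X[3]
    return X,np.abs(proj("side",X)-s).max(),np.abs(proj("top",X)-t).max()
def proj(n,X):
    p=P(n)@np.append(X,1);return p[:2]/p[2]
def onz(n,uv,z):
    E=M[n]["extrinsics"];d=E[:3,:3]@np.diag([1,-1,-1])@np.linalg.inv(M[n]["K"])@np.append(uv,1);o=E[:3,3];return o+d*(z-o[2])/d[2]
def crop(img,x,y,w,h,k): return cv2.resize(img[y:y+h,x:x+w],None,fx=k,fy=k,interpolation=cv2.INTER_CUBIC)
E
python3 - <<'E'
from h import *
s=cv2.imread("pics/side0.png");t=cv2.imread("pics/top0.png")
cv2.imwrite("pics/c0.png",np.vstack([crop(s,230,150,200,74,4),crop(t,215,170,200,74,4)]))
cv2.imwrite("pics/c1.png",np.hstack([crop(s,230,160,100,150,4),crop(t,190,150,100,150,4)]))
print(tri((243,185),(370,132)),tri((400,203),(372,322)))
E
```

```text
(array([ 0.7993, -0.1276, -0.0135]), np.float64(0.6115496426990887), np.float64(0.44206952572253044)) (array([ 0.2101, -0.1257, -0.0033]), np.float64(1.427114709740465), np.float64(1.0253676596756804))
```

View pics/c0.png

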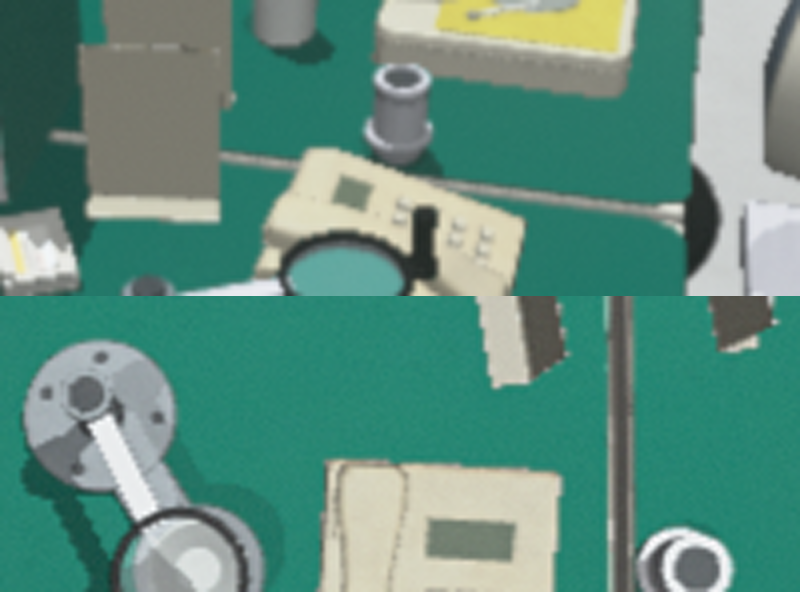

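View pics/c1.png

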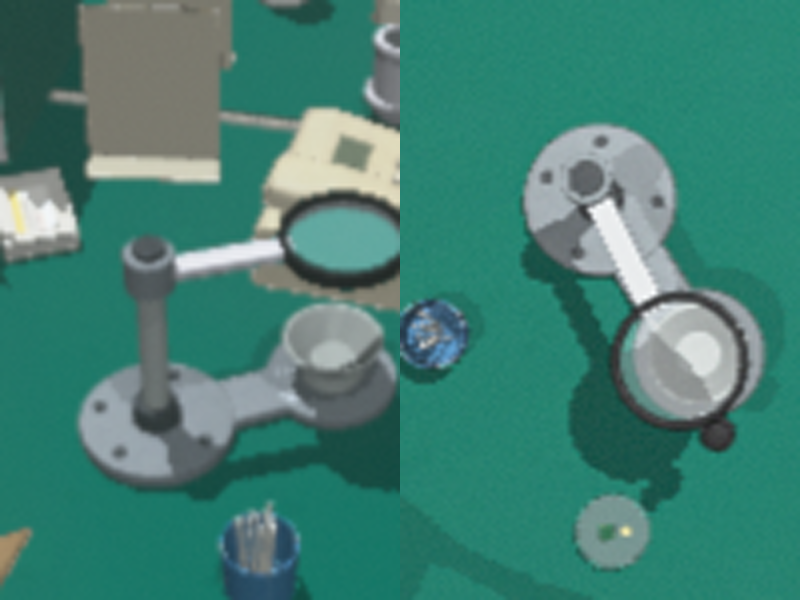

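```bash
python3 - <<'E'
from h import *
o=-0.375
H=tri(np.r_[330.5,169.2]+o,np.r_[389.2,237.5]+o);print("holder top",H)
k=tri(np.r_[336.75,202.4]+o,np.r_[269.5,258.0]+o);print("knob",k)
c=tri(np.r_[313.2,243.8]+o,np.r_[266.3,238.8]+o);print("cup rim?",c)
f2=onz("top",np.r_[240,199.75]+o,.012);f1=onz("top",np.r_[265,237.5]+o,.012);print("postfoot",f2,"cupfoot",f1)
print("cup rim side",onz("side",np.r_[313.2,243.8]+o,.048))
p=tri(np.r_[267.2,222.5]+o,np.r_[236.7,194.5]+o);print("post top",p)
l=tri(np.r_[316.5,218.8]+o,np.r_[260,239.8]+o);print("lens",l)
for n,a in(("swab",(198.5,233.5)),("dish",(243,282.5)),("stamp",(160,262))):print(n,onz("top",a,.03))
E
```

```text
holder top (array([ 0.4684, -0.1593,  0.0854]), np.float64(0.3079795390476079), np.float64(0.23044185313830212))
knob (array([0.41  , 0.1876, 0.2037]), np.float64(0.6430782470418421), np.float64(0.3991074168163209))
cup rim? (array([0.4649, 0.1977, 0.0449]), np.float64(0.574223046606221), np.float64(0.34690194521377293))
postfoot [0.5828 0.2789 0.012 ] cupfoot [0.4682 0.2018 0.012 ]
cup rim side [0.4661 0.2012 0.048 ]
post top (array([0.5826, 0.2785, 0.1751]), np.float64(0.028501224288334015), np.float64(0.016616969204051202))
lens (array([0.4591, 0.2141, 0.1577]), np.float64(0.29824744255040514), np.float64(0.18077912896168868))
swab [0.4776 0.3999 0.03  ]
dish [0.3326 0.265  0.03  ]
stamp [0.3921 0.513  0.03  ]
```

Call:
step_arm --increments '[{"spin": -0.117},{"spin": -0.117},{"spin": -0.117},{"spin": -0.117},{"spin": -0.117},{"spin": -0.117},{"spin": -0.118},{},{},{}]' --fingers 5 --squeeze 20

```text
schema error: expected keys x, y, z, spin
```

```bash
cat >> h.py <<'E'
def go(*T):
    s=sensors.read_state();R=s["orientation"];p=s["eef_pos"]
    print("t",s["time_s"],"p",p,"yaw y",np.degrees(np.arctan2(R[1,1],R[0,1])),"w",s["width"],"j6",s["joint_pos"][5])
    for t in T: d=R.T@(np.array(t)-p)*100;print("to",t,"tool cm",d);p=np.array(t)
E
python3 -c "
from h import *
go((.41,.188,.25),(.41,.188,.192))"
```

```text
t 0.1 p [0.1976 0.5663 0.2473] yaw y 70.7610392735086 w 0.9997726628962893 j6 -3.2487573740683087
to (0.41, 0.188, 0.25) tool cm [-32.5166 -28.7176  -0.2275]
to (0.41, 0.188, 0.192) tool cm [-0.0006  0.0102  5.8   ]
```

Call:
step_arm --increments '[{"x": 0,"y": 0,"z": 0,"spin": -0.117},{"x": 0,"y": 0,"z": 0,"spin": -0.117},{"x": 0,"y": 0,"z": 0,"spin": -0.117},{"x": 0,"y": 0,"z": 0,"spin": -0.117},{"x": 0,"y": 0,"z": 0,"spin": -0.117},{"x": 0,"y": 0,"z": 0,"spin": -0.117},{"x": 0,"y": 0,"z": 0,"spin": -0.118},{"x": 0,"y": 0,"z": 0,"spin": 0},{"x": 0,"y": 0,"z": 0,"spin": 0},{"x": 0,"y": 0,"z": 0,"spin": 0}]' --fingers 5 --squeeze 20

```text
time_s: 0.93
eef_pos: [0.1977, 0.5664, 0.2479]
orientation: [[-0.887, -0.462, -0.0], [-0.462, 0.887, -0.001], [0.0, -0.0, -1.0]]
contact_force: [0.4, 0.7, 0.5]
width: 0.586
finger_force: 0.0
```

```bash
python3 -c "
from h import *
go((.41,.188,.25),(.41,.188,.192))"
```

```text
t 0.9333 p [0.1977 0.5664 0.2479] yaw y 117.54703486078562 w 0.585673118970537 j6 -50.03603874193185
to (0.41, 0.188, 0.25) tool cm [ -1.3223 -43.3706  -0.1891]
to (0.41, 0.188, 0.192) tool cm [-0.0027  0.0024  5.8   ]
```

Call:
step_arm --increments '[{"x": -0.1,"y": -1.5,"z": 0,"spin": 0},{"x": -0.1,"y": -3,"z": 0,"spin": 0},{"x": -0.1,"y": -3.5,"z": 0,"spin": 0},{"x": -0.2,"y": -4,"z": 0,"spin": 0},{"x": -0.2,"y": -4,"z": 0,"spin": 0},{"x": -0.2,"y": -4,"z": 0,"spin": 0},{"x": -0.1,"y": -4,"z": 0,"spin": 0},{"x": -0.1,"y": -4,"z": 0,"spin": 0},{"x": -0.1,"y": -4,"z": 0,"spin": 0},{"x": -0.1,"y": -4,"z": 0,"spin": 0}]'

```text
time_s: 1.77
eef_pos: [0.3772, 0.2521, 0.2485]
orientation: [[-0.886, -0.463, 0.001], [-0.463, 0.886, 0.0], [-0.001, 0.0, -1.0]]
contact_force: [1.2, 0.1, 0.2]
width: 0.582
finger_force: 0.0
```

Call:
step_arm --increments '[{"x": 0,"y": -3,"z": 0,"spin": 0},{"x": 0,"y": -2.5,"z": 0,"spin": 0},{"x": 0,"y": -1.2,"z": 0,"spin": 0},{"x": 0,"y": -0.7,"z": 0,"spin": 0},{"x": 0,"y": 0,"z": 0,"spin": 0},{"x": 0,"y": 0,"z": 0,"spin": 0},{"x": 0,"y": 0,"z": 0,"spin": 0},{"x": 0,"y": 0,"z": 0,"spin": 0},{"x": 0,"y": 0,"z": 0,"spin": 0},{"x": 0,"y": 0,"z": 0,"spin": 0}]'

```text
time_s: 2.6
eef_pos: [0.411, 0.189, 0.2483]
orientation: [[-0.885, -0.466, -0.0], [-0.466, 0.885, 0.0], [-0.0, 0.0, -1.0]]
contact_force: [-0.4, -0.0, 0.9]
width: 0.58
finger_force: 0.0
```

```bash
python3 -c "
from h import *
go((.41,.188,.25),(.41,.188,.192))
s=imaging.grab_frame('side')[...,::-1];t=imaging.grab_frame('top')[...,::-1]
u=proj('side',(.41,.188,.22)).astype(int);v=proj('top',(.41,.188,.22)).astype(int);print(u,v)
cv2.imwrite('pics/k.png',np.hstack([crop(s,u[0]-50,u[1]-60,100,120,4),crop(t,v[0]-50,v[1]-60,100,120,4)]))"
```

```text
t 2.6 p [0.411  0.189  0.2483] yaw y 117.80469309077208 w 0.5803928364632116 j6 -97.4155379067792
to (0.41, 0.188, 0.25) tool cm [ 0.1369 -0.0454 -0.1728]
to (0.41, 0.188, 0.192) tool cm [ 0.     -0.0002  5.8   ]
[336 197] [269 258]
```

View pics/k.png

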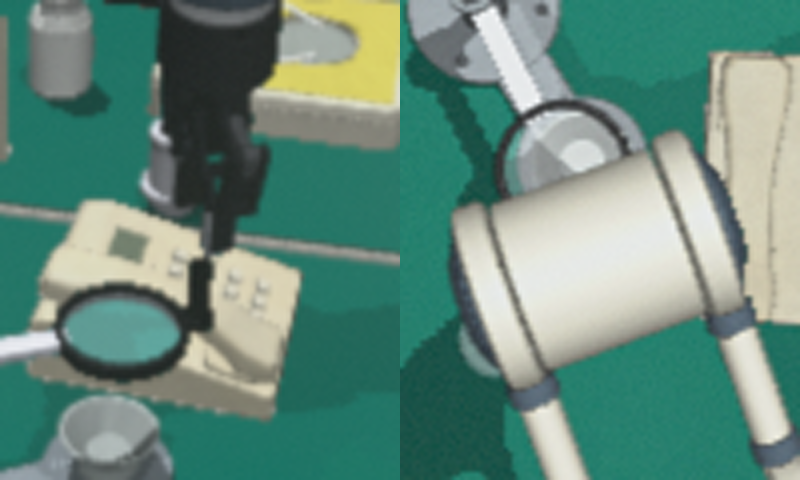

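Call:
step_arm --increments '[{"x": 0.1,"y": 0,"z": 0.6,"spin": 0},{"x": 0,"y": 0,"z": 0.8,"spin": 0},{"x": 0,"y": 0,"z": 0.8,"spin": 0},{"x": 0,"y": 0,"z": 0.8,"spin": 0},{"x": 0,"y": 0,"z": 0.8,"spin": 0},{"x": 0,"y": 0,"z": 0.8,"spin": 0},{"x": 0,"y": 0,"z": 0.6,"spin": 0},{"x": 0,"y": 0,"z": 0.4,"spin": 0},{"x": 0,"y": 0,"z": 0,"spin": 0},{"x": 0,"y": 0,"z": 0,"spin": 0}]'

```text
time_s: 3.53
eef_pos: [0.4103, 0.188, 0.1922]
orientation: [[-0.885, -0.465, -0.0], [-0.465, 0.885, -0.0], [0.0, 0.0, -1.0]]
contact_force: [-0.1, 0.4, -0.5]
width: 0.584
finger_force: 0.0
```

Call:
step_arm --increments '[{"x": 0,"y": 0,"z": 0,"spin": 0},{"x": 0,"y": 0,"z": 0,"spin": 0},{"x": 0,"y": 0,"z": 0,"spin": 0},{"x": 0,"y": 0,"z": 0,"spin": 0},{"x": 0,"y": 0,"z": 0,"spin": 0},{"x": 0,"y": 0,"z": 0,"spin": 0},{"x": 0,"y": 0,"z": 0,"spin": 0},{"x": 0,"y": 0,"z": 0,"spin": 0},{"x": 0,"y": 0,"z": 0,"spin": 0},{"x": 0,"y": 0,"z": 0,"spin": 0}]' --fingers 1

```text
time_s: 4.37
eef_pos: [0.4106, 0.188, 0.1929]
orientation: [[-0.885, -0.465, 0.001], [-0.465, 0.885, 0.0], [-0.001, -0.0, -1.0]]
contact_force: [-0.2, -0.9, 5.2]
width: 0.2
finger_force: 21.4
```

```bash
python3 - <<'E'
from h import *
go()
s=sensors.read_state();R=s["orientation"];p=s["eef_pos"];c=np.array([.5827,.2787,p[2]])
v=p-c;r=np.linalg.norm(v);a=np.arctan2(v[1],v[0]);print(r,np.degrees(a)%360)
A=a+np.radians(69)*np.linspace(0,1,21);Q=np.c_[c[0]+r*np.cos(A),c[1]+r*np.sin(A)]
print(np.round(np.diff(Q,axis=0)@R[:2,:2]*100,2).tolist());print(Q[-1])
E
```

```text
t 4.3667 p [0.4106 0.188  0.1929] yaw y 117.74037158067107 w 0.1999573554250364 j6 -97.45019237959691
0.19452923685071757 207.77509471336163
[[-0.04, -1.17], [-0.11, -1.17], [-0.18, -1.16], [-0.25, -1.15], [-0.31, -1.13], [-0.38, -1.11], [-0.45, -1.08], [-0.51, -1.05], [-0.57, -1.02], [-0.63, -0.98], [-0.69, -0.94], [-0.75, -0.9], [-0.8, -0.85], [-0.85, -0.8], [-0.9, -0.75], [-0.94, -0.7], [-0.98, -0.64], [-1.02, -0.58], [-1.05, -0.52], [-1.08, -0.45]]
[0.6056 0.0855]
```

Call:
step_arm --increments '[{"x": -0.04,"y": -1.17,"z": 0,"spin": 0},{"x": -0.11,"y": -1.17,"z": 0,"spin": 0},{"x": -0.18,"y": -1.16,"z": 0,"spin": 0},{"x": -0.25,"y": -1.15,"z": 0,"spin": 0},{"x": -0.31,"y": -1.13,"z": 0,"spin": 0},{"x": -0.38,"y": -1.11,"z": 0,"spin": 0},{"x": -0.45,"y": -1.08,"z": 0,"spin": 0},{"x": -0.51,"y": -1.05,"z": 0,"spin": 0},{"x": -0.57,"y": -1.02,"z": 0,"spin": 0},{"x": -0.63,"y": -0.98,"z": 0,"spin": 0}]'

```text
time_s: 5.2
eef_pos: [0.493, 0.1059, 0.1924]
orientation: [[-0.885, -0.466, 0.0], [-0.466, 0.885, 0.0], [-0.0, 0.0, -1.0]]
contact_force: [-0.8, 2.9, 4.9]
width: 0.204
finger_force: 21.9
```

Call:
step_arm --increments '[{"x": -0.69,"y": -0.94,"z": 0,"spin": 0},{"x": -0.75,"y": -0.9,"z": 0,"spin": 0},{"x": -0.8,"y": -0.85,"z": 0,"spin": 0},{"x": -0.85,"y": -0.8,"z": 0,"spin": 0},{"x": -0.9,"y": -0.75,"z": 0,"spin": 0},{"x": -0.94,"y": -0.7,"z": 0,"spin": 0},{"x": -0.98,"y": -0.64,"z": 0,"spin": 0},{"x": -1.02,"y": -0.58,"z": 0,"spin": 0},{"x": -1.05,"y": -0.52,"z": 0,"spin": 0},{"x": -1.08,"y": -0.45,"z": 0,"spin": 0}]'

```text
time_s: 6.03
eef_pos: [0.6064, 0.085, 0.192]
orientation: [[-0.885, -0.465, -0.0], [-0.465, 0.885, -0.0], [0.0, -0.0, -1.0]]
contact_force: [-1.6, 1.8, 6.0]
width: 0.202
finger_force: 22.1
```

Call:
step_arm --increments '[{"x": 0,"y": 0,"z": 0,"spin": 0},{"x": 0,"y": 0,"z": 0,"spin": 0},{"x": 0,"y": 0,"z": 0,"spin": 0},{"x": 0,"y": 0,"z": 0,"spin": 0},{"x": 0,"y": 0,"z": 0,"spin": 0},{"x": 0,"y": 0,"z": 0,"spin": 0},{"x": 0,"y": 0,"z": 0,"spin": 0},{"x": 0,"y": 0,"z": 0,"spin": 0},{"x": 0,"y": 0,"z": 0,"spin": 0},{"x": 0,"y": 0,"z": 0,"spin": 0}]'

```text
time_s: 6.87
eef_pos: [0.6053, 0.085, 0.192]
orientation: [[-0.885, -0.465, -0.0], [-0.465, 0.885, -0.001], [0.001, -0.001, -1.0]]
contact_force: [1.5, -3.9, 2.0]
width: 0.201
finger_force: 21.8
```

Call:
step_arm --increments '[{"x": 0,"y": 0,"z": 0,"spin": 0},{"x": 0,"y": 0,"z": 0,"spin": 0},{"x": 0,"y": 0,"z": 0,"spin": 0},{"x": 0,"y": 0,"z": 0,"spin": 0},{"x": 0,"y": 0,"z": -1,"spin": 0},{"x": 0,"y": 0,"z": -1,"spin": 0},{"x": 0,"y": 0,"z": -1.5,"spin": 0},{"x": 0,"y": 0,"z": -1.5,"spin": 0},{"x": 0,"y": 0,"z": -1.5,"spin": 0},{"x": 0,"y": 0,"z": -1,"spin": 0}]' --fingers 5

```text
time_s: 7.7
eef_pos: [0.6058, 0.0856, 0.2707]
orientation: [[-0.885, -0.466, 0.004], [-0.466, 0.885, 0.0], [-0.003, -0.001, -1.0]]
contact_force: [0.9, 0.4, 0.3]
width: 0.586
finger_force: 0.0
```

Call:
step_arm --increments '[{"x": 0,"y": 0,"z": -1,"spin": 0.111},{"x": 0,"y": 0,"z": 0,"spin": 0.112},{"x": 0,"y": 0,"z": 0,"spin": 0.112},{"x": 0,"y": 0,"z": 0,"spin": 0.112},{"x": 0,"y": 0,"z": 0,"spin": 0.112},{"x": 0,"y": 0,"z": 0,"spin": 0.112},{"x": 0,"y": 0,"z": 0,"spin": 0.112},{"x": 0,"y": 0,"z": 0,"spin": 0.112},{"x": 0,"y": 0,"z": 0,"spin": 0.112},{"x": 0,"y": 0,"z": 0,"spin": 0}]' --fingers 8.5

```text
time_s: 8.53
eef_pos: [0.6055, 0.0856, 0.2782]
orientation: [[-0.865, 0.503, 0.001], [0.503, 0.865, 0.0], [-0.001, 0.001, -1.0]]
contact_force: [-0.3, 0.2, 0.2]
width: 1.0
finger_force: 0.0
```

```bash
python3 - <<'E'
from h import *
go((.4684,-.1593,.16),(.4684,-.1593,.068))
s=imaging.grab_frame('side')[...,::-1];t=imaging.grab_frame('top')[...,::-1]
cv2.imwrite('pics/k2.png',np.vstack([crop(s,230,150,200,74,4),crop(t,215,190,200,74,4)]))
E
```

```text
t 8.5333 p [0.6055 0.0856 0.2782] yaw y 59.8261335565233 w 1.0000052463429785 j6 -54.971009118953454
to (0.4684, -0.1593, 0.16) tool cm [ -0.4495 -28.0649  11.8   ]
to (0.4684, -0.1593, 0.068) tool cm [ 0.0061 -0.0052  9.2   ]
```

View pics/k2.png

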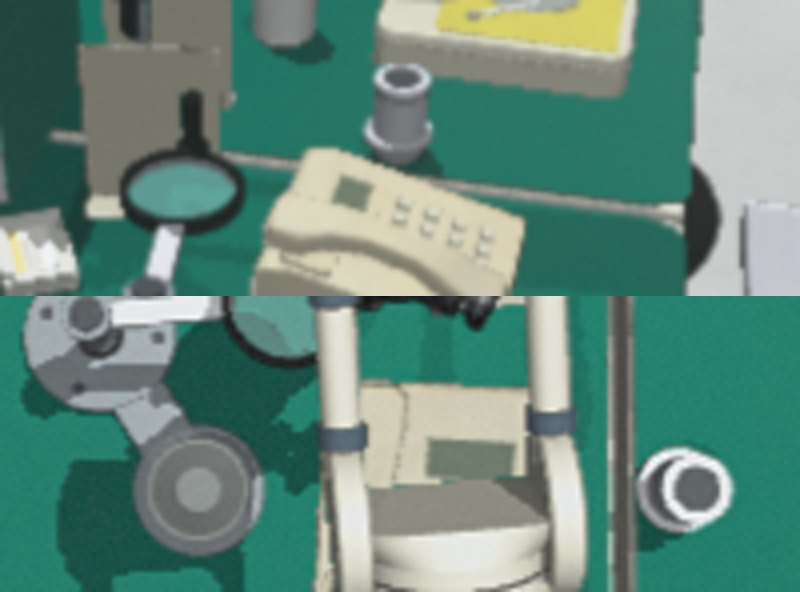

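Call:
step_arm --increments '[{"x": 0,"y": -1.5,"z": 0,"spin": 0},{"x": -0.05,"y": -3,"z": 0,"spin": 0},{"x": -0.05,"y": -3.2,"z": 0.5,"spin": 0},{"x": -0.05,"y": -3.2,"z": 1,"spin": 0},{"x": -0.05,"y": -3.2,"z": 1.5,"spin": 0},{"x": -0.05,"y": -3.2,"z": 1.5,"spin": 0},{"x": -0.05,"y": -3.2,"z": 1.5,"spin": 0},{"x": -0.05,"y": -3.2,"z": 1.5,"spin": 0},{"x": -0.05,"y": -2.8,"z": 1.5,"spin": 0},{"x": -0.05,"y": -1.5,"z": 1,"spin": 0}]'

```text
time_s: 9.47
eef_pos: [0.4677, -0.1615, 0.1761]
orientation: [[-0.867, 0.498, -0.001], [0.498, 0.867, -0.001], [0.001, -0.001, -1.0]]
contact_force: [-0.1, 0.2, -0.0]
width: 0.993
finger_force: 0.0
```

Call:
step_arm --increments '[{"x": 0,"y": 0,"z": 0.5,"spin": 0},{"x": 0,"y": 0,"z": 0.5,"spin": 0},{"x": 0,"y": 0,"z": 0,"spin": 0},{"x": 0,"y": 0,"z": 0,"spin": 0},{"x": 0,"y": 0,"z": 0,"spin": 0},{"x": 0,"y": 0,"z": 0,"spin": 0},{"x": 0,"y": 0,"z": 0,"spin": 0},{"x": 0,"y": 0,"z": 0,"spin": 0},{"x": 0,"y": 0,"z": 0,"spin": 0},{"x": 0,"y": 0,"z": 0,"spin": 0}]'

```text
time_s: 10.3
eef_pos: [0.4696, -0.1593, 0.1674]
orientation: [[-0.867, 0.499, 0.0], [0.499, 0.867, -0.0], [-0.0, 0.0, -1.0]]
contact_force: [-0.2, 0.1, -0.1]
width: 0.997
finger_force: 0.0
```

```bash
python3 - <<'E'
from h import *
go((.4684,-.1593,.066))
print("cup",onz("top",(262.9,238.1),.048))
s=imaging.grab_frame('side')[...,::-1];t=imaging.grab_frame('top')[...,::-1]
cv2.imwrite('pics/top3.png',t)
cv2.imwrite('pics/k3.png',np.hstack([crop(s,280,120,100,100,4),crop(t,225,190,100,100,4)]))
E
```

```text
t 10.3 p [ 0.4696 -0.1593  0.1674] yaw y 60.06038378364886 w 0.9971014411860685 j6 -82.72802125382096
to (0.4684, -0.1593, 0.066) tool cm [ 0.1019 -0.0614 10.1364]
cup [0.4647 0.2065 0.048 ]
```

View pics/k3.png

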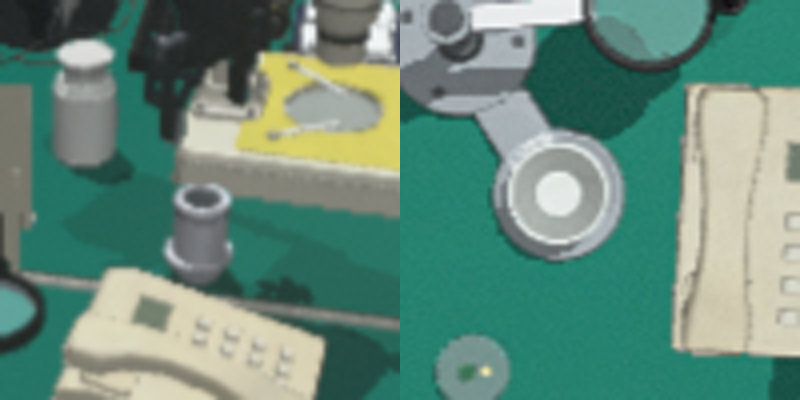

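```bash
python3 - <<'E'
from h import *
t=cv2.imread("pics/top3.png");k=8
g=cv2.cvtColor(crop(t,240,215,50,50,k),cv2.COLOR_BGR2GRAY);g=cv2.GaussianBlur(g,(9,9),2)
for r0,r1,z in((8,30,.028),(75,95,.048),(95,112,.048),(115,140,.012)):
    c=cv2.HoughCircles(g,cv2.HOUGH_GRADIENT_ALT if 0 else cv2.HOUGH_GRADIENT,1,200,param1=60,param2=10,minRadius=r0,maxRadius=r1)
    if c is not None:
        u=c[0,0]; px=(u[:2]+.5)/k-.5+np.array([240,215]);print(u[2]/k/(506.7/(1.5545-z)),px,onz("top",px,z))
# cup from inner bright hole
E
```

```text
0.010544208 [266.875 228.75 ] [0.4931 0.195  0.028 ]
0.033856854 [264.125 237.875] [0.4654 0.2029 0.048 ]
0.035938065 [263.375 238.25 ] [0.4643 0.2051 0.048 ]
0.049620584 [263.875 237.875] [0.4659 0.204  0.012 ]
```

Call:
step_arm --increments '[{"x": 0.05,"y": -0.05,"z": 1,"spin": 0},{"x": 0.05,"y": 0,"z": 1.5,"spin": 0},{"x": 0,"y": 0,"z": 1.5,"spin": 0},{"x": 0,"y": 0,"z": 1.5,"spin": 0},{"x": 0,"y": 0,"z": 1.5,"spin": 0},{"x": 0,"y": 0,"z": 1.4,"spin": 0},{"x": 0,"y": 0,"z": 1.0,"spin": 0},{"x": 0,"y": 0,"z": 0.7,"spin": 0},{"x": 0,"y": 0,"z": 0,"spin": 0},{"x": 0,"y": 0,"z": 0,"spin": 0}]'

```text
time_s: 11.23
eef_pos: [0.4683, -0.1593, 0.0662]
orientation: [[-0.866, 0.499, -0.0], [0.499, 0.866, 0.0], [0.0, -0.0, -1.0]]
contact_force: [-0.1, -0.6, 0.3]
width: 0.992
finger_force: 0.0
```

Call:
step_arm --increments '[{"x": 0,"y": 0,"z": 0,"spin": 0},{"x": 0,"y": 0,"z": 0,"spin": 0},{"x": 0,"y": 0,"z": 0,"spin": 0},{"x": 0,"y": 0,"z": 0,"spin": 0},{"x": 0,"y": 0,"z": 0,"spin": 0},{"x": 0,"y": 0,"z": 0,"spin": 0},{"x": 0,"y": 0,"z": 0,"spin": 0},{"x": 0,"y": 0,"z": 0,"spin": 0},{"x": 0,"y": 0,"z": 0,"spin": 0},{"x": 0,"y": 0,"z": 0,"spin": 0}]' --fingers 3.5 --squeeze 40

```text
time_s: 12.07
eef_pos: [0.4689, -0.1597, 0.0674]
orientation: [[-0.866, 0.499, 0.002], [0.499, 0.866, -0.001], [-0.002, -0.0, -1.0]]
contact_force: [-1.0, -1.2, 5.3]
width: 0.574
finger_force: 41.2
```

Call:
step_arm --increments '[{"x": 0,"y": 0,"z": -0.5,"spin": 0},{"x": 0,"y": 0,"z": -1,"spin": 0},{"x": 0,"y": 0,"z": -1.5,"spin": 0},{"x": 0,"y": 0,"z": -1.5,"spin": 0},{"x": 0,"y": 0,"z": -1.5,"spin": 0},{"x": 0,"y": 0,"z": -1.5,"spin": 0},{"x": 0,"y": 0,"z": -1.5,"spin": 0},{"x": 0,"y": 0,"z": -1.5,"spin": 0},{"x": 0,"y": 0,"z": -1,"spin": 0},{"x": 0,"y": 0,"z": -0.5,"spin": 0}]'

```text
time_s: 12.9
eef_pos: [0.4687, -0.1593, 0.188]
orientation: [[-0.866, 0.499, 0.002], [0.499, 0.866, -0.001], [-0.002, 0.0, -1.0]]
contact_force: [-0.0, 0.8, -3.4]
width: 0.575
finger_force: 41.8
```

```bash
python3 - <<'E'
from h import *
go((.4655,.203,.19));print(sensors.read_state()["contact_force"])
E
```

```text
t 12.9 p [ 0.4687 -0.1593  0.188 ] yaw y 60.05376233014203 w 0.5753995356834806 j6 -82.77012087846214
to (0.4655, 0.203, 0.19) tool cm [18.3661 31.2342 -0.2201]
[-0.0015  0.7576 -3.3949]
```

Call:
step_arm --increments '[{"x": 0.6,"y": 1,"z": 0,"spin": 0},{"x": 0.95,"y": 1.6,"z": 0,"spin": 0},{"x": 1.3,"y": 2.2,"z": 0,"spin": 0},{"x": 1.3,"y": 2.2,"z": 0,"spin": 0},{"x": 1.3,"y": 2.2,"z": 0,"spin": 0},{"x": 1.3,"y": 2.2,"z": 0,"spin": 0},{"x": 1.3,"y": 2.2,"z": 0,"spin": 0},{"x": 1.3,"y": 2.2,"z": 0,"spin": 0},{"x": 1.3,"y": 2.2,"z": 0,"spin": 0},{"x": 1.3,"y": 2.2,"z": 0,"spin": 0}]'

```text
time_s: 13.73
eef_pos: [0.4647, 0.0772, 0.1851]
orientation: [[-0.867, 0.499, -0.002], [0.499, 0.867, 0.0], [0.002, -0.001, -1.0]]
contact_force: [1.3, -0.3, -3.0]
width: 0.576
finger_force: 42.0
```

Call:
step_arm --increments '[{"x": 1.3,"y": 2.2,"z": 0,"spin": 0},{"x": 1.3,"y": 2.2,"z": 0,"spin": 0},{"x": 1.3,"y": 2.2,"z": 0,"spin": 0},{"x": 1.05,"y": 1.8,"z": 0,"spin": 0},{"x": 0.75,"y": 1.4,"z": 0,"spin": 0},{"x": 0.45,"y": 0.8,"z": 0,"spin": 0},{"x": 0.27,"y": 0.43,"z": 0,"spin": 0},{"x": 0,"y": 0,"z": 0,"spin": 0},{"x": 0,"y": 0,"z": 0,"spin": 0},{"x": 0,"y": 0,"z": 0,"spin": 0}]'

```text
time_s: 14.57
eef_pos: [0.4652, 0.2022, 0.1862]
orientation: [[-0.866, 0.5, -0.0], [0.5, 0.866, -0.0], [-0.0, -0.001, -1.0]]
contact_force: [0.6, 0.2, -2.6]
width: 0.572
finger_force: 42.1
```

```bash
python3 - <<'E'
from h import *
go((.4655,.203,.095))
s=imaging.grab_frame('side')[...,::-1];cv2.imwrite('pics/k4.png',crop(s,250,150,150,120,5))
E
```

```text
t 14.5667 p [0.4652 0.2022 0.1862] yaw y 59.988763858716624 w 0.5724318709519872 j6 -40.3267307642165
to (0.4655, 0.203, 0.095) tool cm [0.0114 0.0899 9.1153]
```

View pics/k4.png

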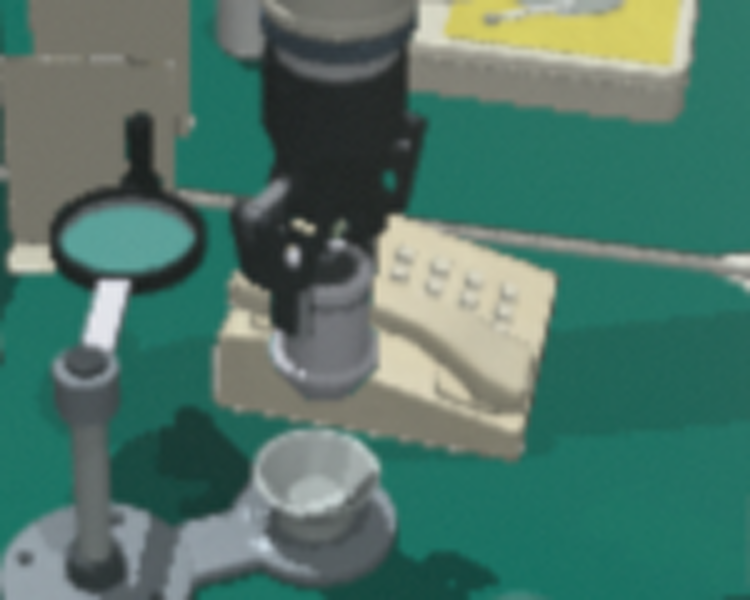

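Call:
step_arm --increments '[{"x": 0,"y": 0.05,"z": 0.6,"spin": 0},{"x": 0,"y": 0,"z": 1,"spin": 0},{"x": 0,"y": 0,"z": 1.1,"spin": 0},{"x": 0,"y": 0,"z": 1.2,"spin": 0},{"x": 0,"y": 0,"z": 1.2,"spin": 0},{"x": 0,"y": 0,"z": 1.2,"spin": 0},{"x": 0,"y": 0,"z": 0.9,"spin": 0},{"x": 0,"y": 0,"z": 0.5,"spin": 0},{"x": 0,"y": 0,"z": 0.2,"spin": 0},{"x": 0,"y": 0,"z": 0,"spin": 0}]'

```text
time_s: 15.45
eef_pos: [0.4652, 0.2034, 0.1068]
orientation: [[-0.866, 0.499, -0.001], [0.499, 0.866, -0.0], [0.0, -0.001, -1.0]]
contact_force: [0.1, 0.2, -4.0]
width: 0.575
finger_force: 42.1
```

Call:
step_arm --increments '[{"x": 0,"y": 0,"z": 0.1,"spin": 0},{"x": 0,"y": 0,"z": 0.1,"spin": 0},{"x": 0,"y": 0,"z": 0.1,"spin": 0},{"x": 0,"y": 0,"z": 0.1,"spin": 0},{"x": 0,"y": 0,"z": 0.1,"spin": 0},{"x": 0,"y": 0,"z": 0.1,"spin": 0},{"x": 0,"y": 0,"z": 0,"spin": 0},{"x": 0,"y": 0,"z": 0,"spin": 0},{"x": 0,"y": 0,"z": 0,"spin": 0},{"x": 0,"y": 0,"z": 0,"spin": 0}]'

```text
time_s: 16.28
eef_pos: [0.4654, 0.2035, 0.1013]
orientation: [[-0.866, 0.499, 0.0], [0.499, 0.866, 0.0], [-0.0, 0.0, -1.0]]
contact_force: [-0.7, -0.7, -3.7]
width: 0.579
finger_force: 42.1
```

No contact yet; last few millimetres.

Call:
step_arm --increments '[{"x": 0,"y": 0,"z": 0.1,"spin": 0},{"x": 0,"y": 0,"z": 0.1,"spin": 0},{"x": 0,"y": 0,"z": 0.1,"spin": 0},{"x": 0,"y": 0,"z": 0.1,"spin": 0},{"x": 0,"y": 0,"z": 0.1,"spin": 0},{"x": 0,"y": 0,"z": 0,"spin": 0},{"x": 0,"y": 0,"z": 0,"spin": 0},{"x": 0,"y": 0,"z": 0,"spin": 0},{"x": 0,"y": 0,"z": 0,"spin": 0},{"x": 0,"y": 0,"z": 0,"spin": 0}]'

```text
time_s: 17.12
eef_pos: [0.4658, 0.2034, 0.0968]
orientation: [[-0.866, 0.499, 0.001], [0.499, 0.866, -0.0], [-0.001, 0.001, -1.0]]
contact_force: [1.2, -1.8, 2.5]
width: 0.575
finger_force: 42.5
```

Call:
step_arm --increments '[{"x": 0,"y": 0,"z": 0.05,"spin": 0},{"x": 0,"y": 0,"z": 0.05,"spin": 0},{"x": 0,"y": 0,"z": 0.05,"spin": 0},{"x": 0,"y": 0,"z": 0,"spin": 0},{"x": 0,"y": 0,"z": 0,"spin": 0},{"x": 0,"y": 0,"z": 0,"spin": 0},{"x": 0,"y": 0,"z": 0,"spin": 0},{"x": 0,"y": 0,"z": 0,"spin": 0},{"x": 0,"y": 0,"z": 0,"spin": 0},{"x": 0,"y": 0,"z": 0,"spin": 0}]'

```text
time_s: 17.95
eef_pos: [0.4662, 0.2032, 0.0961]
orientation: [[-0.866, 0.5, 0.002], [0.5, 0.866, -0.0], [-0.002, 0.001, -1.0]]
contact_force: [1.2, -4.2, 6.2]
width: 0.576
finger_force: 43.0
```

Seated (z ≈ 0.0285 implied). Release slowly, wait, then look.

Call:
step_arm --increments '[{"x": 0,"y": 0,"z": 0,"spin": 0},{"x": 0,"y": 0,"z": 0,"spin": 0},{"x": 0,"y": 0,"z": 0,"spin": 0},{"x": 0,"y": 0,"z": 0,"spin": 0},{"x": 0,"y": 0,"z": 0,"spin": 0},{"x": 0,"y": 0,"z": 0,"spin": 0},{"x": 0,"y": 0,"z": 0,"spin": 0},{"x": 0,"y": 0,"z": 0,"spin": 0},{"x": 0,"y": 0,"z": 0,"spin": 0},{"x": 0,"y": 0,"z": 0,"spin": 0}]' --fingers 8.5

```text
time_s: 18.78
eef_pos: [0.4654, 0.2035, 0.0948]
orientation: [[-0.866, 0.499, 0.0], [0.499, 0.866, 0.0], [-0.0, 0.0, -1.0]]
contact_force: [0.3, -0.6, -0.3]
width: 0.995
finger_force: 0.0
```

Call:
step_arm --increments '[{"x": 0,"y": 0,"z": -0.5,"spin": 0},{"x": 0,"y": 0,"z": -1,"spin": 0},{"x": 0,"y": 0,"z": -1.5,"spin": 0},{"x": 0,"y": 0,"z": -2,"spin": 0},{"x": 0,"y": 0,"z": -2,"spin": 0},{"x": 0,"y": 0,"z": -2,"spin": 0},{"x": 0,"y": 0,"z": -2,"spin": 0},{"x": 0,"y": 0,"z": -2,"spin": 0},{"x": 0,"y": 0,"z": -2,"spin": 0},{"x": 0,"y": 0,"z": -1,"spin": 0}]'

```text
time_s: 19.62
eef_pos: [0.4659, 0.2036, 0.259]
orientation: [[-0.866, 0.499, 0.005], [0.499, 0.866, 0.002], [-0.003, 0.004, -1.0]]
contact_force: [0.2, -0.0, 0.4]
width: 0.995
finger_force: 0.0
```

```bash
python3 - <<'E'
from h import *
go()
s=imaging.grab_frame('side')[...,::-1];cv2.imwrite('pics/k5.png',crop(s,250,150,150,120,5))
E
```

```text
t 19.6167 p [0.4659 0.2036 0.259 ] yaw y 60.04772176868979 w 0.9949640665284815 j6 -40.27268591049138
```

View pics/k5.png

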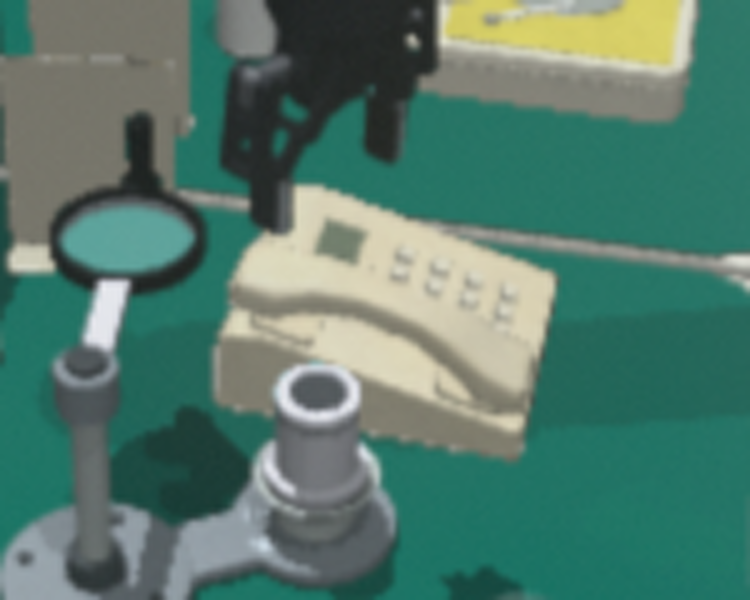

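```bash
python3 - <<'E'
from h import *
go((.6053,.085,.255),(.6053,.085,.192))
E
```

```text
t 19.6667 p [0.4662 0.2037 0.26  ] yaw y 60.04410178222446 w 0.9982771728018496 j6 -40.270439356257405
to (0.6053, 0.085, 0.255) tool cm [-17.9742  -3.3463   0.5624]
to (0.6053, 0.085, 0.192) tool cm [ 0.0282 -0.0329  6.2999]
```

Call:
step_arm --increments '[{"x": -1,"y": -0.2,"z": 0,"spin": 0},{"x": -2,"y": -0.35,"z": 0,"spin": 0},{"x": -2.5,"y": -0.45,"z": 0,"spin": 0},{"x": -2.5,"y": -0.5,"z": 0,"spin": 0},{"x": -2.5,"y": -0.5,"z": 0,"spin": 0},{"x": -2.5,"y": -0.5,"z": 0,"spin": 0},{"x": -2.5,"y": -0.45,"z": 0,"spin": 0},{"x": -1.5,"y": -0.25,"z": 0,"spin": 0},{"x": -0.7,"y": -0.1,"z": 0,"spin": 0},{"x": -0.3,"y": -0.05,"z": 0.5,"spin": 0}]' --fingers 5 --squeeze 20

```text
time_s: 20.5
eef_pos: [0.6054, 0.0833, 0.2486]
orientation: [[-0.866, 0.501, -0.001], [0.501, 0.866, -0.0], [0.001, -0.001, -1.0]]
contact_force: [0.4, -0.1, -0.3]
width: 0.583
finger_force: 0.0
```

Call:
step_arm --increments '[{"x": 0,"y": 0,"z": 0,"spin": 0},{"x": 0,"y": 0,"z": 0,"spin": 0},{"x": 0,"y": 0,"z": 0.6,"spin": 0},{"x": 0,"y": 0,"z": 1,"spin": 0},{"x": 0,"y": 0,"z": 1,"spin": 0},{"x": 0,"y": 0,"z": 1,"spin": 0},{"x": 0,"y": 0,"z": 1,"spin": 0},{"x": 0,"y": 0,"z": 1,"spin": 0},{"x": 0,"y": 0,"z": 0.7,"spin": 0},{"x": 0,"y": 0,"z": 0,"spin": 0}]'

```text
time_s: 21.33
eef_pos: [0.6038, 0.0845, 0.1839]
orientation: [[-0.866, 0.499, -0.004], [0.499, 0.866, -0.0], [0.003, -0.002, -1.0]]
contact_force: [-1.1, 0.1, -0.8]
width: 0.585
finger_force: 0.0
```

Call:
step_arm --increments '[{"x": 0,"y": 0,"z": 0,"spin": 0},{"x": 0,"y": 0,"z": 0,"spin": 0},{"x": 0,"y": 0,"z": 0,"spin": 0},{"x": 0,"y": 0,"z": 0,"spin": 0},{"x": 0,"y": 0,"z": 0,"spin": 0},{"x": 0,"y": 0,"z": 0,"spin": 0},{"x": 0,"y": 0,"z": 0,"spin": 0},{"x": 0,"y": 0,"z": 0,"spin": 0},{"x": 0,"y": 0,"z": 0,"spin": 0},{"x": 0,"y": 0,"z": 0,"spin": 0}]' --fingers 1

```text
time_s: 22.17
eef_pos: [0.6053, 0.0815, 0.1879]
orientation: [[-0.865, 0.502, 0.002], [0.502, 0.865, -0.005], [-0.004, -0.003, -1.0]]
contact_force: [-0.1, -9.4, -0.0]
width: 0.201
finger_force: 22.6
```

```bash
python3 - <<'E'
from h import *
go()
s=sensors.read_state();R=s["orientation"];p=s["eef_pos"];c=np.array([.5827,.2787,p[2]])
v=p-c;r=np.linalg.norm(v);a=np.arctan2(v[1],v[0]);e=np.arctan2(.2034-.2787,.4658-.5827);print(r,np.degrees([a,e])%360)
A=np.linspace(a,e,21);Q=np.c_[c[0]+r*np.cos(A),c[1]+r*np.sin(A)]
print(np.round(np.diff(Q,axis=0)@R[:2,:2]*100,2).tolist());print(Q[-1])
E
```

```text
t 22.1667 p [0.6053 0.0815 0.1879] yaw y 59.87838087136712 w 0.2010832661132039 j6 -55.29235934926995
0.19847767013323953 [276.5251 212.7872]
[[0.9, -0.63], [0.94, -0.58], [0.97, -0.53], [1.0, -0.48], [1.02, -0.42], [1.04, -0.36], [1.06, -0.3], [1.08, -0.24], [1.09, -0.18], [1.1, -0.12], [1.1, -0.06], [1.1, 0.0], [1.1, 0.06], [1.1, 0.12], [1.09, 0.18], [1.08, 0.24], [1.06, 0.3], [1.04, 0.36], [1.02, 0.42], [1.0, 0.48]]
[0.4158 0.1712]
```

Call:
step_arm --increments '[{"x": 0,"y": 0,"z": 0,"spin": 0},{"x": 0,"y": 0,"z": 0,"spin": 0},{"x": 0,"y": 0,"z": 0,"spin": 0},{"x": 0,"y": 0,"z": 0,"spin": 0},{"x": 0,"y": 0,"z": -0.3,"spin": 0},{"x": 0,"y": 0,"z": -0.3,"spin": 0},{"x": 0,"y": 0,"z": -0.2,"spin": 0},{"x": 0,"y": 0,"z": 0,"spin": 0},{"x": 0,"y": 0,"z": 0,"spin": 0},{"x": 0,"y": 0,"z": 0,"spin": 0}]' --fingers 4

```text
time_s: 23.0
eef_pos: [0.6046, 0.0846, 0.1948]
orientation: [[-0.866, 0.499, -0.0], [0.499, 0.866, 0.0], [0.0, -0.0, -1.0]]
contact_force: [0.9, 0.8, -0.2]
width: 0.47
finger_force: 0.0
```

Call:
step_arm --increments '[{"x": 0,"y": 0,"z": 0,"spin": 0},{"x": 0,"y": 0,"z": 0,"spin": 0},{"x": 0,"y": 0,"z": 0,"spin": 0},{"x": 0,"y": 0,"z": 0,"spin": 0},{"x": 0,"y": 0,"z": 0,"spin": 0},{"x": 0,"y": 0,"z": 0,"spin": 0},{"x": 0,"y": 0,"z": 0,"spin": 0},{"x": 0,"y": 0,"z": 0,"spin": 0},{"x": 0,"y": 0,"z": 0,"spin": 0},{"x": 0,"y": 0,"z": 0,"spin": 0}]' --fingers 1

```text
time_s: 23.83
eef_pos: [0.6048, 0.0827, 0.1948]
orientation: [[-0.866, 0.501, 0.0], [0.501, 0.866, -0.003], [-0.002, -0.002, -1.0]]
contact_force: [0.3, -6.2, 1.3]
width: 0.2
finger_force: 22.1
```

```bash
python3 - <<'E'
from h import *
go()
s=sensors.read_state();R=s["orientation"];p=s["eef_pos"];c=np.array([.5827,.2787,p[2]])
v=p-c;r=np.linalg.norm(v);a=np.arctan2(v[1],v[0]);e=np.arctan2(.2034-.2787,.4658-.5827);print(r,np.degrees([a,e])%360)
A=np.linspace(a,e,21);Q=np.c_[c[0]+r*np.cos(A),c[1]+r*np.sin(A)]
print(np.round(np.diff(Q,axis=0)@R[:2,:2]*100,2).tolist());print(Q[-1])
E
```

```text
t 23.8333 p [0.6048 0.0827 0.1948] yaw y 59.947827140925575 w 0.19982219985739688 j6 -55.28859688544639
0.19721547075419554 [276.4252 212.7872]
[[0.9, -0.63], [0.93, -0.58], [0.96, -0.52], [0.99, -0.47], [1.01, -0.41], [1.04, -0.36], [1.05, -0.3], [1.07, -0.24], [1.08, -0.18], [1.09, -0.12], [1.09, -0.06], [1.1, 0.0], [1.09, 0.06], [1.09, 0.12], [1.08, 0.18], [1.07, 0.24], [1.05, 0.3], [1.03, 0.36], [1.01, 0.42], [0.99, 0.47]]
[0.4169 0.1719]
```

Call:
step_arm --increments '[{"x": 0.8,"y": -0.75,"z": 0,"spin": 0},{"x": 0.93,"y": -0.63,"z": 0,"spin": 0},{"x": 0.96,"y": -0.52,"z": 0,"spin": 0},{"x": 0.99,"y": -0.47,"z": 0,"spin": 0},{"x": 1.01,"y": -0.41,"z": 0,"spin": 0},{"x": 1.04,"y": -0.36,"z": 0,"spin": 0},{"x": 1.05,"y": -0.3,"z": 0,"spin": 0},{"x": 1.07,"y": -0.24,"z": 0,"spin": 0},{"x": 1.08,"y": -0.18,"z": 0,"spin": 0},{"x": 1.09,"y": -0.12,"z": 0,"spin": 0}]'

```text
time_s: 24.67
eef_pos: [0.4979, 0.1006, 0.1948]
orientation: [[-0.866, 0.5, 0.002], [0.5, 0.866, 0.001], [-0.001, 0.002, -1.0]]
contact_force: [5.1, 3.5, -1.0]
width: 0.201
finger_force: 22.0
```

Call:
step_arm --increments '[{"x": 1.09,"y": -0.06,"z": 0,"spin": 0},{"x": 1.1,"y": 0,"z": 0,"spin": 0},{"x": 1.09,"y": 0.06,"z": 0,"spin": 0},{"x": 1.09,"y": 0.12,"z": 0,"spin": 0},{"x": 1.08,"y": 0.18,"z": 0,"spin": 0},{"x": 1.07,"y": 0.24,"z": 0,"spin": 0},{"x": 1.05,"y": 0.3,"z": 0,"spin": 0},{"x": 1.03,"y": 0.36,"z": 0,"spin": 0},{"x": 1.01,"y": 0.42,"z": 0,"spin": 0},{"x": 0.99,"y": 0.47,"z": 0,"spin": 0}]'

```text
time_s: 25.5
eef_pos: [0.4213, 0.1747, 0.195]
orientation: [[-0.867, 0.499, 0.015], [0.499, 0.867, 0.008], [-0.009, 0.014, -1.0]]
contact_force: [33.7, 18.0, -13.4]
width: 0.199
finger_force: 20.3
```

Call:
step_arm --increments '[{"x": 0,"y": 0,"z": 0,"spin": 0},{"x": 0,"y": 0,"z": 0,"spin": 0},{"x": 0,"y": 0,"z": 0,"spin": 0},{"x": 0,"y": 0,"z": 0,"spin": 0},{"x": 0,"y": 0,"z": 0,"spin": 0},{"x": 0,"y": 0,"z": 0,"spin": 0},{"x": 0,"y": 0,"z": 0,"spin": 0},{"x": 0,"y": 0,"z": 0,"spin": 0},{"x": 0,"y": 0,"z": 0,"spin": 0},{"x": 0,"y": 0,"z": 0,"spin": 0}]'

```text
time_s: 26.33
eef_pos: [0.4217, 0.1743, 0.195]
orientation: [[-0.867, 0.499, 0.015], [0.499, 0.867, 0.008], [-0.009, 0.014, -1.0]]
contact_force: [29.8, 16.8, -10.6]
width: 0.201
finger_force: 20.7
```

Call:
step_arm --increments '[{"x": -0.05,"y": 0.1,"z": 0,"spin": 0},{"x": -0.05,"y": 0.1,"z": 0,"spin": 0},{"x": -0.05,"y": 0.1,"z": 0,"spin": 0},{"x": -0.05,"y": 0.1,"z": 0,"spin": 0},{"x": -0.02,"y": 0.05,"z": 0,"spin": 0},{"x": 0,"y": 0,"z": 0,"spin": 0},{"x": 0,"y": 0,"z": 0,"spin": 0},{"x": 0,"y": 0,"z": 0,"spin": 0},{"x": 0,"y": 0,"z": 0,"spin": 0},{"x": 0,"y": 0,"z": 0,"spin": 0}]'

```text
time_s: 27.17
eef_pos: [0.4219, 0.1746, 0.1948]
orientation: [[-0.866, 0.499, 0.004], [0.499, 0.866, 0.001], [-0.003, 0.003, -1.0]]
contact_force: [8.0, 4.5, -3.5]
width: 0.2
finger_force: 20.2
```

Call:
step_arm --increments '[{"x": -0.04,"y": 0.08,"z": 0,"spin": 0},{"x": 0,"y": 0,"z": 0,"spin": 0},{"x": 0,"y": 0,"z": 0,"spin": 0},{"x": 0,"y": 0,"z": 0,"spin": 0},{"x": 0,"y": 0,"z": 0,"spin": 0},{"x": 0,"y": 0,"z": 0,"spin": 0},{"x": 0,"y": 0,"z": 0,"spin": 0},{"x": 0,"y": 0,"z": 0,"spin": 0},{"x": 0,"y": 0,"z": 0,"spin": 0},{"x": 0,"y": 0,"z": 0,"spin": 0}]' --fingers 4

```text
time_s: 28.0
eef_pos: [0.4214, 0.1744, 0.1948]
orientation: [[-0.866, 0.499, -0.0], [0.499, 0.866, 0.0], [0.0, 0.0, -1.0]]
contact_force: [0.4, -0.1, -0.4]
width: 0.466
finger_force: 0.0
```

Call:
step_arm --increments '[{"x": 0,"y": 0,"z": -0.5,"spin": 0},{"x": 0,"y": 0,"z": -1,"spin": 0},{"x": 0,"y": 0,"z": -1.5,"spin": 0},{"x": 0,"y": 0,"z": -1.5,"spin": 0},{"x": 0,"y": 0,"z": -1.5,"spin": 0},{"x": 0,"y": 0,"z": -1.5,"spin": 0},{"x": 0,"y": -1,"z": -1,"spin": 0},{"x": 0,"y": -2,"z": 0,"spin": 0},{"x": 0,"y": -2.5,"z": 0,"spin": 0},{"x": 0,"y": -3,"z": 0,"spin": 0}]'

```text
time_s: 28.83
eef_pos: [0.3783, 0.1002, 0.2803]
orientation: [[-0.867, 0.498, 0.0], [0.498, 0.867, -0.0], [-0.0, 0.0, -1.0]]
contact_force: [0.5, -0.7, -0.4]
width: 0.471
finger_force: 0.0
```

Call:
step_arm --increments '[{"x": -1,"y": -3,"z": 0,"spin": 0},{"x": -1,"y": -3,"z": 0,"spin": 0},{"x": -1,"y": -3,"z": 0,"spin": 0},{"x": -1,"y": -3,"z": 0,"spin": 0},{"x": -1,"y": -3,"z": 0,"spin": 0},{"x": -1,"y": -2,"z": 0,"spin": 0},{"x": 0,"y": -1,"z": 0,"spin": 0},{"x": 0,"y": 0,"z": 0,"spin": 0},{"x": 0,"y": 0,"z": 0,"spin": 0},{"x": 0,"y": 0,"z": 0,"spin": 0}]'

```text
time_s: 29.67
eef_pos: [0.341, -0.0847, 0.2802]
orientation: [[-0.867, 0.499, 0.001], [0.499, 0.867, 0.0], [-0.001, 0.0, -1.0]]
contact_force: [-0.8, 0.7, 0.0]
width: 0.469
finger_force: 0.0
```

```bash
python3 - <<'E'
from h import *
go()
s=imaging.grab_frame('side')[...,::-1];t=imaging.grab_frame('top')[...,::-1]
cv2.imwrite('pics/k6.png',np.hstack([crop(s,270,180,80,100,5),crop(t,225,185,80,100,5)]))
E
```

```text
t 29.6667 p [ 0.341  -0.0847  0.2802] yaw y 60.05923339073305 w 0.46914439308999134 j6 -79.57142236392679
```

View pics/k6.png

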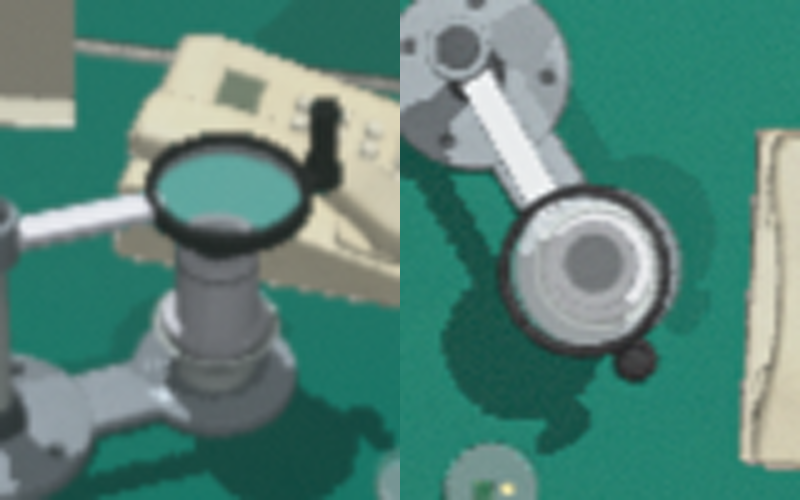

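```bash
python3 - <<'E'
from h import *
l=onz("top",(261.6,238.2),.155);h=onz("top",(264.0,237.2),.113);print(l,h,np.linalg.norm((l-h)[:2]))
k=onz("top",((635-400)/5+225-.4,361/5+185-.4),.204);print(k)
E
```

```text
[0.463  0.2088 0.155 ] [0.4664 0.2026 0.113 ] 0.0070418096506766345
[0.4133 0.1812 0.204 ]
```

```bash
python3 -c "
from workcell import hand_in
print(hand_in())"
```

```text
the job is handed in; nothing more can be done
None
```

The job is handed in at about 30 s, with no verdict returned: the holder is seated upright in the cup and released, the lens is back over it about 7 mm off its axis (limit 16 mm), and the robot is clear.

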